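# Fetch the spare receipt roll from behind the sewing things

### The job

The printer needs the spare receipt roll that stands in one of the two bays at the back of the wooden caddy. Move the two things standing in front of it, in the roll's own row, aside onto the flat dark mat; then stand the roll upright in the round grey dish, and only then put each of the two back upright exactly where it stood on the caddy. Leave the other row, with the ink pad in its bay, as it is, and tip nothing over.

Things in the scene. Friction and masses are not known exactly. Their poses are not given: they have to be found in the camera images.
- caddy: Fixed pale wooden caddy, board 240 x 176 x 6 mm. Origin: centre of its underside; x from open front to back bays, y left. Two rows, y = +42 and -42 mm; in each a front place (x = -85) and a middle place (x = -16) on flush cork patches, then a bay (x = 16 to 92) between cheeks 69 mm apart, 50 mm tall, with a low stop 10 mm tall behind at x = 108. A roll in a bay is gripped front and back.
- mat: Fixed flat dark rubber mat, the side area: 110 (x) x 150 (y) x 4 mm thick. Origin: centre of its underside. Its top, 4 mm above the counter, holds two things side by side along y. The printer, 160 mm tall, stands close behind its left (+y) end.
- roll_dish: Fixed round shallow grey dish for the roll, outside diameter 86 mm, inside diameter 76 mm, floor 5 mm and rim 14 mm above the counter; the tall printer may stand close behind it. Origin: centre of its underside.
- receipt_roll: White paper roll standing on end, 60 mm diameter, 57 mm tall, 0.14 kg; at the start in one of the two bays (x about 52 mm on the caddy). Origin: centre of its underside, z up. 
- ink_pad: Flat tin ink pad 58 x 92 x 18 mm, loose, in the other bay; stays there. Origin: centre of its underside, z up. 
- rubber_stamp: Rubber stamp standing upright, 67 mm tall: wooden foot 26 (x) x 40 (y) x 18 mm, narrow neck, black knob of 26 mm diameter from 36 to 67 mm above its underside (grip the knob), 0.05 kg. Stands on a middle place of the caddy. Origin: centre of its underside, z up. 
- thread_spool: White thread spool standing upright, 29 mm diameter, 47 mm tall, 0.03 kg; stands on a middle place of the caddy. Origin: centre of its underside, z up. 
- pin_tin: Round flat lidded tin, 60 mm diameter, 21 mm tall, 0.05 kg; the lid is fixed. Stands on a front place of the caddy. Origin: centre of its underside, z up. 
- note_block: Square block of sticky notes 51 x 51 x 18 mm, 0.03 kg, square to the caddy within 0.12 rad; stands on a front place of the caddy. Origin: centre of its underside, z up. 
Mind the look-alikes: they are no part of the job. What is shaped like the receipt_roll but green or orange is not meant.

How it is judged:
By the outcome, as a careful person would: the job done as asked, in the order asked, and still so for the second after the job is handed in, with the robot touching nothing.
It also fails if it takes over 128 s, if anything falls off the work surface, if the arm or the gripper's body presses on something with over 40 N, if the wrist force passes 120 N, or if a joint passes its speed limit or range.

### The arm

A 6-joint arm with a two-finger parallel gripper is mounted at the origin on a cart in front of the work surface, level with it; the furniture and walls round the work are solid. World frame = base frame: x ahead of the robot, y to its left, z up, the work surface at z = 0. Lengths are in m, angles in rad, forces in N, time in s.
With the tool pointing down it reaches from about 0.25 to 0.725 m from the base axis. Payload 9.7 kg.
Tool frame: the origin (TCP) lies at the very end of the fingers, on their centre line; the grasp point (between the pads) lies behind it (ctrl.grip_depth is the z of the grasp point in the tool frame, in m); z points along the fingers, y is the line along which they close (so a half turn about z gives the same grasp; the last joint's range is limited). The gripper opens to 85 mm and grips with 20 to 120 N. Pads are 22 mm wide; open, the fingers measure 114 mm over their backs; the gripper's body (76 mm by 85 mm) begins 54 mm behind the grasp point. The pads swing forward as they close: fully open they stand 13 mm farther back than shut.
Start: joints at [1.287, 0.087, 0.176, 1.66, 0, 1.571], TCP at [0.154, 0.528, 0.231] pointing down, gripper open.
Joint ranges: [-3.13, 3.13], [-0.85, 1.81], [-1.15, 1.24], [-2.2, 2.28], [-1.44, 1.52], [-3.14, 3.14]. Speed limits (rad/s): [2.22, 2.22, 2.57, 3.14, 3.14, 3.14].

### API

Orientations are given as a unit quaternion [x, y, z, w].
In Python, from rig import state, camera, ticket, ctrl gives the robot as it stands.
- The arm moves only by the tool arm_command, never from a script. Its argument "moves" is a list of rows, each an object with "gripper": the opening, from 0 (shut) to 1 (fully open); "translation": the shift along the tool's x, y, z scaled (see below), a list of three; "dr": the turn, a rotation vector about the tool's x, y, z scaled (see below), a list of three. In form: [{"gripper": gripper, "translation": [x, y, z], "dr": [ax, ay, az]}, ...]. A call has 1 to 20 rows; each row is the pose to reach, as a shift and turn from the pose commanded when the call began, along the tool's axes at that moment, turning the shorter way round; what a row does not reach only later rows make up. The controller multiplies each number of a shift by 200 mm and each number of a turn by pi rad. A row lasts 1/10 s, in which the tool goes at most 50 mm and 8.59 degrees, less where a joint would pass 70% of its speed; a pose out of reach is approached as far as the arm can. A call with a number of a shift or a turn outside -1 to 1 is refused whole. A call with a gripper value outside its range is refused whole. The fingers move at their own pace and stop on an object; the grip force is fixed at half the most. Time passes only in rows, so rows that repeat a pose let the fingers close. It gives the time, the measured TCP pose, the force, the opening and the grip force at its end, in the units of the state.
- state(): the state, without advancing time (a new reading comes with each control period).
- camera(name): name is "side" or "top" or "wrist"; returns a dict with "img" (400x640x3 uint8, blue, green, red), "mtx" (3x3 intrinsics, pixels), "extrinsics" (4x4, takes a point from camera to world coordinates). Camera axes: x right, y up, looking along -z (the intrinsics and any distortion apply to the point x, -y, -z); pixel columns grow to the right and rows downward; lengths in m; the calibration is good to about 2 mm. A picture is of the moment at which its call begins. There is no depth.
- ticket.job_done(): hands the job in; it is judged then, once.
The state is a dict: "clock": time; "joint_positions": joint angles; "qvel": joint speeds; "joint_torque": joint torques, N m; "ee_pos": TCP position; "eef_rot": TCP orientation; "contact_force": force on the tool from outside, world axes, zero at the start; "torque": the same for the moment, N m; "opening": opening from 0.0 (shut) to 1.0 (fully open); "grip_force": force on a finger pad.
Only numpy, scipy, OpenCV 4.12 (cv2) and the standard library are available. Lean on these libraries where they do the work, as an engineer would, in place of code of your own. Each camera call takes 0.05 s, during which the arm holds its last target. There are 200 camera calls.

## Working session

There is one attempt and no reset: what is moved stays moved. The work goes in short steps, Python scripts to look and compute and a tool call to move; the robot and the scene stay as the last step left them, time stands still between calls to the robot, and variables do not carry over. Pictures are saved under pics/ and viewed, at most 17 in all, crops included, and the job is handed in when it is done.

Besides the shell and the picture viewer there is one more tool, called after ">>>" by a JSON object that holds its "method" and its "body". arm_command: Moves the arm, as the interface text tells. Its arguments: {"type":"object","properties":{"moves":{"type":"array"}},"required":["moves"]}

```bash
mkdir -p pics; ls
python3 - <<'E'
from rig import state,camera,ctrl
import cv2
print(state()); print(ctrl.grip_depth,[a for a in dir(ctrl) if a[0]!='_'])
for n in("top","side"):
    c=camera(n); cv2.imwrite(f"pics/{n}0.png",c["img"]); print(n,c["mtx"].tolist(),c["extrinsics"].round(4).tolist(),c.keys())
E
```

```text
pics
{'clock': 0.0, 'joint_positions': array([ 1.28703634e+00,  8.75023140e-02,  1.75112345e-01,  1.65981215e+00,
       -2.38273614e-05,  1.57082076e+00]), 'qvel': array([ 0.00031581,  0.00016419,  0.00109466, -0.00143287,  0.00187141,
        0.00250959]), 'joint_torque': array([-1.42451468e-04, -5.20386529e+01,  4.64809048e+01,  1.60941010e-02,
       -2.54491238e-05,  3.62357014e-06]), 'ee_pos': array([0.15392156, 0.52777381, 0.23054868]), 'eef_rot': array([ 1.41416517e-01,  9.89949935e-01, -6.97517469e-04, -8.75899300e-05]), 'contact_force': array([0.10358074, 0.13379926, 0.56180748]), 'torque': array([ 0.00371057, -0.05100789, -0.02807977]), 'grip_force': 0.0, 'opening': 0.9988748906215705}
-0.0187 ['Unreachable', 'grip_depth']
top [[421.5770556380834, 0.0, 320.8759746630947], [0.0, 421.5770556380834, 199.33110701513456], [0.0, 0.0, 1.0]] [[-0.0534, 0.9721, -0.2284, 0.2747], [-0.9986, -0.0522, 0.0112, 0.1149], [-0.0011, 0.2286, 0.9735, 1.2815], [0.0, 0.0, 0.0, 1.0]] dict_keys(['img', 'mtx', 'extrinsics'])
side [[409.4621693575384, 0.0, 311.48841535874305], [0.0, 409.4621693575384, 200.56221992524365], [0.0, 0.0, 1.0]] [[-0.987, 0.1059, -0.1212, 0.4263], [-0.1608, -0.6223, 0.7661, 0.8964], [0.0057, 0.7756, 0.6312, 0.7272], [0.0, 0.0, 0.0, 1.0]] dict_keys(['img', 'mtx', 'extrinsics'])
```

View pics/top0.png

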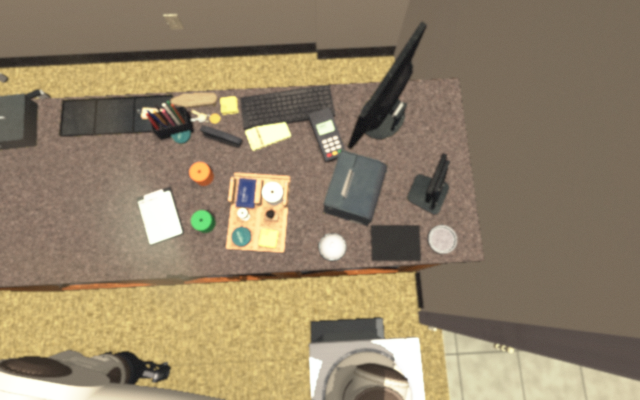

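View pics/side0.png

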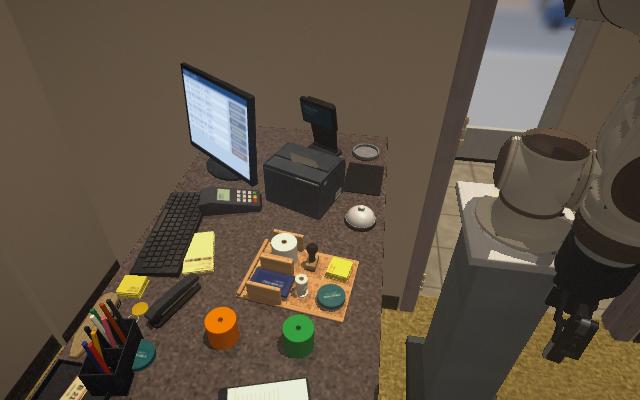

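The top view shows the caddy around (258,212), with the white roll at (272,191) in the right-hand row. In front of it are the stamp at (270,214) and the note block at (268,238). The mat is at (396,242), the dish at (443,239), the printer behind the mat at (355,187), and a bell at (332,247).

```bash
cat > h.py <<'E'
import numpy as np, cv2
from rig import state,camera
from scipy.spatial.transform import Rotation as R
def p2w(c,uv,z):
    K,E=c["mtx"],c["extrinsics"]
    uv=np.atleast_2d(np.array(uv,float)); d=np.c_[(uv[:,0]-K[0,2])/K[0,0],-(uv[:,1]-K[1,2])/K[1,1],-np.ones(len(uv))]@E[:3,:3].T
    o=E[:3,3]; z=np.broadcast_to(z,len(uv)); return o+d*((z-o[2])/d[:,2])[:,None]
def w2p(c,P):
    E=c["extrinsics"]; p=(np.atleast_2d(P)-E[:3,3])@E[:3,:3]
    p=p*[1,-1,-1]; q=p@c["mtx"].T; return q[:,:2]/q[:,2:]
def move(target,yaw):
    """tool-down pose: yaw = world angle of tool x axis; returns translation, dr in command units"""
    s=state(); R0=R.from_quat(s["eef_rot"])
    Rt=R.from_matrix(np.c_[[np.cos(yaw),np.sin(yaw),0],[np.sin(yaw),-np.cos(yaw),0],[0,0,-1]])
    return (R0.inv().apply(np.array(target)-s["ee_pos"])/.2).round(4),((R0.inv()*Rt).as_rotvec()/np.pi).round(4)
E
python3 - <<'E'
from h import *
c=camera("top")
im=c["img"]
a=cv2.resize(im[165:260,215:305],None,fx=6,fy=6,interpolation=cv2.INTER_CUBIC);cv2.imwrite("pics/cad.png",a)
a=cv2.resize(im[165:265,310:470],None,fx=5,fy=5,interpolation=cv2.INTER_CUBIC);cv2.imwrite("pics/mat.png",a)
w=camera("wrist");cv2.imwrite("pics/w0.png",w["img"]);print(w["extrinsics"].round(3),w["mtx"].round(1))
E
```

```text
[[ 0.279 -0.917 -0.286  0.082]
 [ 0.96   0.266  0.084  0.55 ]
 [-0.001 -0.298  0.955  0.373]
 [ 0.     0.     0.     1.   ]] [[289.9   0.  322.4]
 [  0.  289.9 197.3]
 [  0.    0.    1. ]]
```

View pics/cad.png

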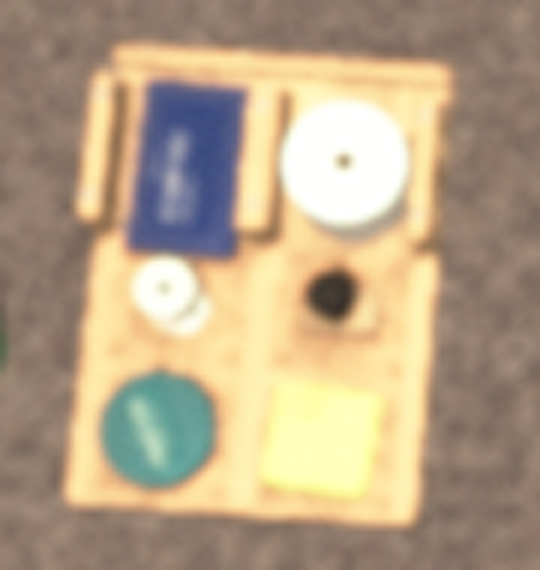

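View pics/mat.png

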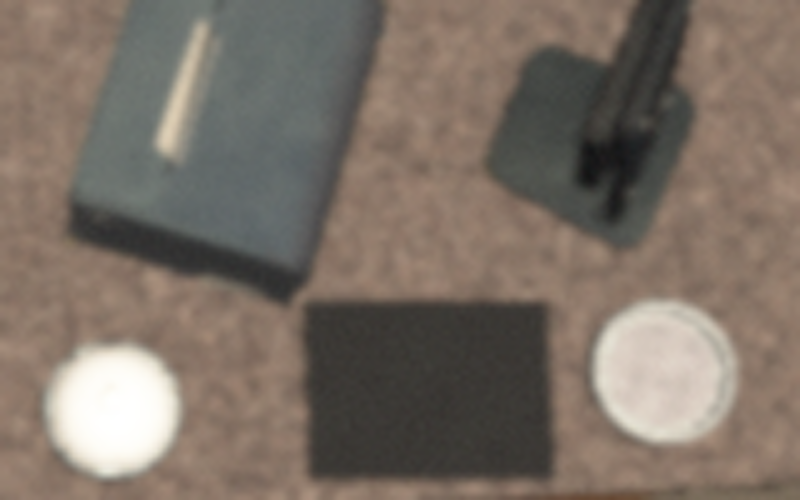

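View pics/w0.png

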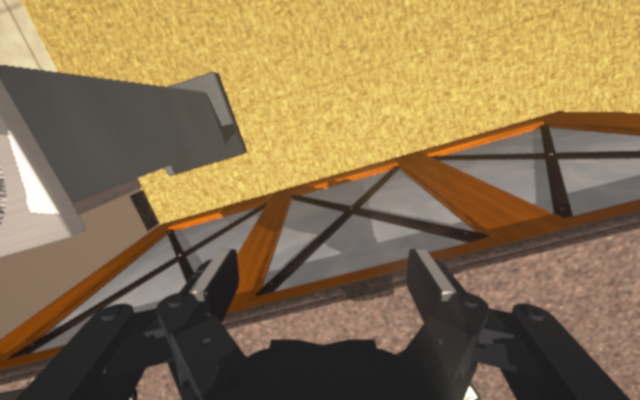

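The caddy crop gives these pixel positions: board front corners (65,503) and (413,525), roll top (343,160), knob (333,295) and note block centre (320,437). In the mat crop, the mat corners are (305,302), (547,302), (552,475) and (310,477), and the dish is at (665,371). The wrist camera only sees the counter edge from here.

Run:
```python
from h import *
c=camera("top")
f=lambda pts,s,o:(np.array(pts,float)+.5)/s-.5+np.array(o)
C=lambda n,pts,z:print(n,p2w(c,f(pts,6,(215,165)),z)[:,:2].round(4).tolist())
M=lambda n,pts,z:print(n,p2w(c,f(pts,5,(310,165)),z)[:,:2].round(4).tolist())
C("front",[(65,503),(413,525)],.006);C("stop",[(115,45),(450,65)],.016);C("roll",[(343,160)],.063);C("knob",[(333,295)],.073)
C("note",[(320,437),(275,380),(383,390),(372,495),(262,485)],.024);C("spool",[(165,288)],.053);C("tin",[(158,430)],.027)
C("cheeks",[(103,72),(90,218),(435,90),(425,245),(265,85),(257,235)],.056)
M("mat",[(305,302),(547,302),(552,475),(310,477)],.004);M("dish",[(665,371)],.014);M("bell",[(113,410)],.03)
M("prn",[(300,275),(75,205)],.16);M("prnbase",[(290,300)],0)
```

```text
front [[0.437, 0.3969], [0.4165, 0.222]]
stop [[0.6737, 0.3682], [0.6534, 0.194]]
roll [[0.5931, 0.246]]
knob [[0.5229, 0.2516]]
note [[0.4609, 0.2655], [0.491, 0.2874], [0.483, 0.2333], [0.4305, 0.2403], [0.4384, 0.2949]]
spool [[0.535, 0.3368]]
tin [[0.4683, 0.3458]]
cheeks [[0.6472, 0.3663], [0.5719, 0.3732], [0.6288, 0.1995], [0.5492, 0.2073], [0.636, 0.2849], [0.5588, 0.2904]]
mat [[0.4854, -0.0478], [0.4774, -0.196], [0.3722, -0.1878], [0.3788, -0.0422]]
dish [[0.43, -0.2603]]
bell [[0.4224, 0.0747]]
prn [[0.4745, -0.0264], [0.5197, 0.0929]]
prnbase [[0.4878, -0.0391]]
```

Run:
```python
from h import *
print(move((.49,.262,.23),np.pi-.117))
```

```text
(array([-1.9852, -0.8059,  0.0053]), array([-0.0002, -0.    , -0.0531]))
```

>>> {"method": "arm_command", "body": {"moves": [{"gripper":0.6,"translation":[-0.99,-0.4,0],"dr":[0,0,-0.053]},{"gripper":0.6,"translation":[-0.99,-0.4,0],"dr":[0,0,-0.053]},{"gripper":0.6,"translation":[-0.99,-0.4,0],"dr":[0,0,-0.053]},{"gripper":0.6,"translation":[-0.99,-0.4,0],"dr":[0,0,-0.053]},{"gripper":0.6,"translation":[-0.99,-0.4,0],"dr":[0,0,-0.053]},{"gripper":0.6,"translation":[-0.99,-0.4,0],"dr":[0,0,-0.053]},{"gripper":0.6,"translation":[-0.99,-0.4,0],"dr":[0,0,-0.053]}]}}

```text
clock: 0.95
ee_pos: [0.3217, 0.3957, 0.2312]
eef_rot: [0.059, 0.998, 0.0, -0.0]
contact_force: [0.1, 0.1, -0.1]
opening: 0.6
grip_force: 0.0
```

Run:
```python
from h import *
print(move((.49,.262,.23),np.pi-.117),state()["joint_positions"].round(3))
```

```text
(array([-0.9146, -0.5645,  0.0058]), array([ 0.    , -0.0001, -0.0004])) [ 0.888 -0.009  0.077  1.657  0.     1.006]
```

>>> {"method": "arm_command", "body": {"moves": [{"gripper":0.6,"translation":[-0.915,-0.565,0.005],"dr":[0,0,0]},{"gripper":0.6,"translation":[-0.915,-0.565,0.005],"dr":[0,0,0]},{"gripper":0.6,"translation":[-0.915,-0.565,0.005],"dr":[0,0,0]},{"gripper":0.6,"translation":[-0.915,-0.565,0.005],"dr":[0,0,0]},{"gripper":0.6,"translation":[-0.915,-0.565,0.005],"dr":[0,0,0]},{"gripper":0.6,"translation":[-0.915,-0.565,0.005],"dr":[0,0,0]},{"gripper":0.6,"translation":[-0.915,-0.565,0.005],"dr":[0,0,0]}]}}

```text
clock: 1.65
ee_pos: [0.4894, 0.2632, 0.2301]
eef_rot: [0.058, 0.998, 0.0, -0.0]
contact_force: [-0.8, -0.4, 0.3]
opening: 0.598
grip_force: 0.0
```

Run:
```python
from h import *
import pickle
c=camera("wrist");pickle.dump(c,open("w1.pkl","wb"));cv2.imwrite("pics/w1.png",c["img"]);print(state()["ee_pos"],c["extrinsics"].round(3))
```

```text
[0.48914119 0.26347092 0.23028986] [[ 0.115 -0.948 -0.295  0.415]
 [ 0.993  0.11   0.034  0.272]
 [ 0.    -0.297  0.955  0.372]
 [ 0.     0.     0.     1.   ]]
```

View pics/w1.png

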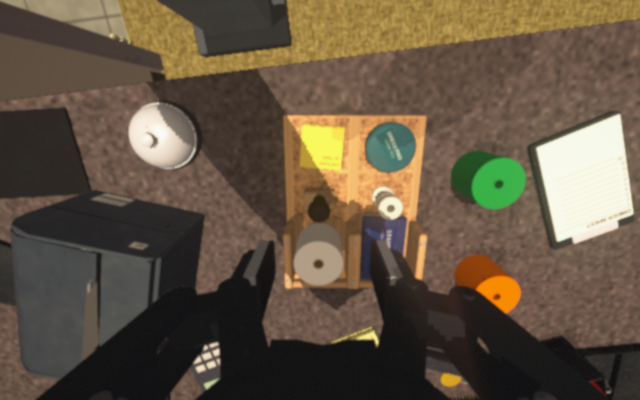

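The wrist view has the robot side at the top. Caddy front corners are at (285,115) and (427,116), the note block is at (322,147), the knob at (319,206) and the roll hole at (318,264). I'll zoom in for finer measurement.

Run:
```python
from h import *
import pickle
c=pickle.load(open("w1.pkl","rb"));im=c["img"]
cv2.imwrite("pics/w1z.png",cv2.resize(im[105:300,270:440],None,fx=3,fy=3,interpolation=cv2.INTER_CUBIC))
h=cv2.cvtColor(im,cv2.COLOR_BGR2HSV)
m=cv2.inRange(h,(24,120,150),(35,255,255));m[:, :290]=0;m[:,355:]=0;m[:110]=0;m[180:]=0
print(m.sum()/255,cv2.minAreaRect(cv2.findNonZero(m)))
b=cv2.boxPoints(cv2.minAreaRect(cv2.findNonZero(m)));print(b.round(1).tolist(),p2w(c,b,.024).round(4).tolist(), p2w(c,b.mean(0),.024))
```

```text
1584.0 ((320.8647766113281, 146.9877166748047), (43.185543060302734, 43.276084899902344), 5.19442892074585)
[[297.3999938964844, 166.60000610351562], [301.29998779296875, 123.5], [344.29998779296875, 127.4000015258789], [340.3999938964844, 170.5]] [[0.4801, 0.2344, 0.024], [0.4302, 0.2461, 0.024], [0.4404, 0.2955, 0.024], [0.491, 0.286, 0.024]] [[0.45984163 0.26554476 0.024     ]]
```

View pics/w1z.png

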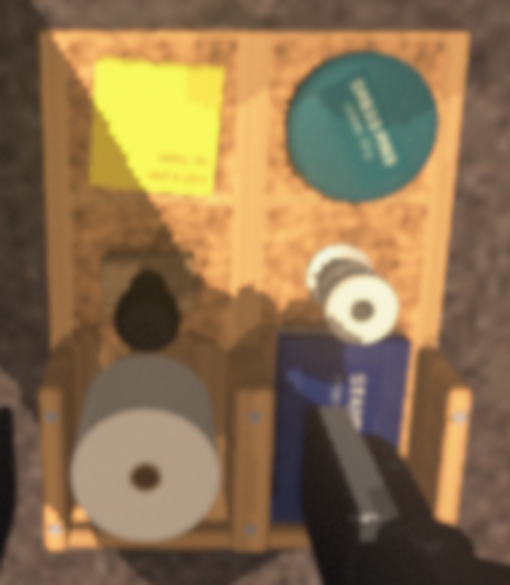

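Run:
```python
from h import *
import pickle
c=pickle.load(open("w1.pkl","rb"))
f=lambda pts:(np.array(pts,float)+.5)/3-.5+np.array((270,105))
C=lambda n,pts,z:print(n,p2w(c,f(pts),z)[:,:2].round(4).tolist())
C("front",[(40,30),(470,30)],.006);C("roll",[(146,477)],.063);C("knob",[(147,313)],.06);C("foot top front corners",[(103,250),(193,250)],.024)
C("note",[(97,58),(224,68),(215,195),(89,187)],.024);C("tin",[(364,127)],.025)
C("stop?",[(45,550),(466,545)],.016)
P=p2w(c,f([(40,30),(470,30)]),.006);print(np.linalg.norm(P[0]-P[1]))
# caddy pose from front edge
mid=P.mean(0)[:2];d=P[1]-P[0];yaw=np.arctan2(d[1],d[0])-np.pi/2;ex=np.array([np.cos(yaw),np.sin(yaw)]);ey=np.array([-ex[1],ex[0]])
o=mid+.12*ex;print("yaw",yaw,"o",o)
for x in(-.085,-.016,.052):print((o+x*ex-.042*ey).round(4))
```

```text
front [[0.4181, 0.224], [0.4382, 0.3972]]
roll [[0.5931, 0.247]]
knob [[0.5249, 0.2555]]
foot top front corners [[0.5079, 0.2387], [0.5122, 0.2759]]
note [[0.4308, 0.2468], [0.4403, 0.2955], [0.4901, 0.2872], [0.4809, 0.2366]]
tin [[0.4694, 0.3485]]
stop? [[0.6534, 0.1907], [0.6738, 0.3896]]
0.17431762888614696
yaw -0.11569462770241112 o [0.54732358 0.29674302]
[0.458  0.2648]
[0.5266 0.2569]
[0.5941 0.249 ]
```

Run:
```python
from h import *
print(move((.5245,.2556,.1),np.pi-.117));print(move((.5245,.2556,.036),np.pi-.117))
```

```text
(array([-0.1805, -0.0188,  0.6514]), array([ 0.0001, -0.0002,  0.0004]))
(array([-0.1806, -0.0188,  0.9714]), array([ 0.0001, -0.0002,  0.0004]))
```

>>> {"method": "arm_command", "body": {"moves": [{"gripper":0.6,"translation":[-0.18,-0.019,0.25],"dr":[0,0,0]},{"gripper":0.6,"translation":[-0.18,-0.019,0.5],"dr":[0,0,0]},{"gripper":0.6,"translation":[-0.18,-0.019,0.65],"dr":[0,0,0]},{"gripper":0.6,"translation":[-0.18,-0.019,0.75],"dr":[0,0,0]},{"gripper":0.6,"translation":[-0.18,-0.019,0.85],"dr":[0,0,0]},{"gripper":0.6,"translation":[-0.18,-0.019,0.92],"dr":[0,0,0]},{"gripper":0.6,"translation":[-0.18,-0.019,0.97],"dr":[0,0,0]},{"gripper":0.6,"translation":[-0.18,-0.019,0.97],"dr":[0,0,0]},{"gripper":0.6,"translation":[-0.18,-0.019,0.97],"dr":[0,0,0]},{"gripper":0.6,"translation":[-0.18,-0.019,0.97],"dr":[0,0,0]}]}}

```text
clock: 2.7
ee_pos: [0.526, 0.2545, 0.0375]
eef_rot: [0.059, 0.998, 0.0, 0.001]
contact_force: [0.1, 0.2, -0.1]
opening: 0.602
grip_force: 0.0
```

>>> {"method": "arm_command", "body": {"moves": [{"gripper":0.45,"translation":[0,0,0],"dr":[0,0,0]},{"gripper":0.35,"translation":[0,0,0],"dr":[0,0,0]},{"gripper":0.3,"translation":[0,0,0],"dr":[0,0,0]},{"gripper":0,"translation":[0,0,0],"dr":[0,0,0]},{"gripper":0,"translation":[0,0,0],"dr":[0,0,0]},{"gripper":0,"translation":[0,0,0],"dr":[0,0,0]},{"gripper":0,"translation":[0,0,0],"dr":[0,0,0]},{"gripper":0,"translation":[0,0,0],"dr":[0,0,0]},{"gripper":0,"translation":[0,0,0],"dr":[0,0,0]}]}}

```text
clock: 3.6
ee_pos: [0.5258, 0.2543, 0.0368]
eef_rot: [0.059, 0.998, 0.0, 0.0]
contact_force: [-0.4, 1.3, 5.4]
opening: 0.27
grip_force: 58.6
```

Run:
```python
from h import *
y=np.pi-.055
print(move((.526,.2545,.19),np.pi-.117));print(move((.39,.2,.19),y),state()["ee_pos"])
```

```text
(array([-0.0014,  0.0014, -0.7659]), array([ 0.0002,  0.0003, -0.0001]))
(array([ 0.6421, -0.3488, -0.7666]), array([ 0.0002,  0.0003, -0.0198])) [0.52582844 0.2543494  0.03682333]
```

>>> {"method": "arm_command", "body": {"moves": [{"gripper":0,"translation":[0,0,-0.1],"dr":[0,0,0]},{"gripper":0,"translation":[0,0,-0.25],"dr":[0,0,0]},{"gripper":0,"translation":[0,0,-0.45],"dr":[0,0,0]},{"gripper":0,"translation":[0,0,-0.65],"dr":[0,0,0]},{"gripper":0,"translation":[0.1,-0.05,-0.77],"dr":[0,0,0]},{"gripper":0,"translation":[0.3,-0.16,-0.77],"dr":[0,0,-0.01]},{"gripper":0,"translation":[0.5,-0.27,-0.77],"dr":[0,0,-0.02]},{"gripper":0,"translation":[0.64,-0.35,-0.77],"dr":[0,0,-0.02]},{"gripper":0,"translation":[0.64,-0.35,-0.77],"dr":[0,0,-0.02]},{"gripper":0,"translation":[0.64,-0.35,-0.77],"dr":[0,0,-0.02]}]}}

```text
clock: 4.6
ee_pos: [0.3901, 0.1995, 0.1904]
eef_rot: [0.027, 1.0, 0.0, 0.0]
contact_force: [1.3, 0.2, -0.4]
opening: 0.277
grip_force: 58.9
```

Run:
```python
from h import *
y=np.pi-.055
print(move((.39,.0,.17),y));print(move((.4,-.076,.13),y),state()["ee_pos"])
```

```text
(array([-0.0539, -0.9959,  0.1018]), array([0.0001, 0.0003, 0.0002]))
(array([-0.1243, -1.3727,  0.3017]), array([0.0001, 0.0003, 0.0002])) [0.39005819 0.19946446 0.19039621]
```

>>> {"method": "arm_command", "body": {"moves": [{"gripper":0,"translation":[0,-0.2,0],"dr":[0,0,0]},{"gripper":0,"translation":[0,-0.4,0],"dr":[0,0,0]},{"gripper":0,"translation":[-0.02,-0.6,0],"dr":[0,0,0]},{"gripper":0,"translation":[-0.04,-0.8,0.05],"dr":[0,0,0]},{"gripper":0,"translation":[-0.054,-0.996,0.1],"dr":[0,0,0]},{"gripper":0,"translation":[-0.054,-0.996,0.1],"dr":[0,0,0]}]}}

```text
clock: 5.2
ee_pos: [0.3903, -0.0035, 0.1687]
eef_rot: [0.03, 1.0, -0.001, -0.001]
contact_force: [-0.4, -0.2, -0.3]
opening: 0.264
grip_force: 59.1
```

Run:
```python
from h import *
y=np.pi-.055
print(move((.419,-.076,.14),y));print(move((.419,-.076,.0355),y),state()["ee_pos"])
```

```text
(array([-0.1651, -0.353 ,  0.1436]), array([-0.0004, -0.0008, -0.0015]))
(array([-0.1664, -0.3524,  0.6661]), array([-0.0004, -0.0008, -0.0015])) [ 0.39031838 -0.00351838  0.16871032]
```

>>> {"method": "arm_command", "body": {"moves": [{"gripper":0,"translation":[-0.1,-0.2,0],"dr":[0,0,0]},{"gripper":0,"translation":[-0.165,-0.36,0.15],"dr":[0,0,0]},{"gripper":0,"translation":[-0.165,-0.36,0.3],"dr":[0,0,0]},{"gripper":0,"translation":[-0.165,-0.36,0.45],"dr":[0,0,0]},{"gripper":0,"translation":[-0.165,-0.36,0.58],"dr":[0,0,0]},{"gripper":0,"translation":[-0.165,-0.36,0.62],"dr":[0,0,0]},{"gripper":0,"translation":[-0.165,-0.36,0.62],"dr":[0,0,0]},{"gripper":0,"translation":[-0.165,-0.36,0.62],"dr":[0,0,0]}]}}

```text
clock: 6.0
ee_pos: [0.42, -0.0735, 0.0474]
eef_rot: [0.027, 1.0, -0.0, 0.0]
contact_force: [0.1, -0.7, -0.6]
opening: 0.27
grip_force: 59.2
```

Run:
```python
from h import *
y=np.pi-.055
print(move((.419,-.076,.0355),y),state()["ee_pos"])
c=camera("side");cv2.imwrite("pics/s1.png",cv2.resize(c["img"][130:240,290:450],None,fx=4,fy=4,interpolation=cv2.INTER_CUBIC))
```

```text
(array([ 0.0044, -0.0127,  0.0594]), array([-0.    ,  0.0003,  0.0003])) [ 0.42001309 -0.07351484  0.04737239]
```

View pics/s1.png

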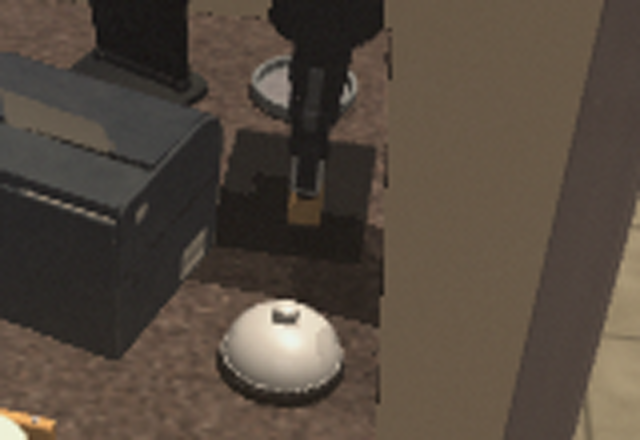

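The stamp is held upright at (305,205) in the crop, over the near half of the mat and clear of the printer. I'll lower it and release.

>>> {"method": "arm_command", "body": {"moves": [{"gripper":0,"translation":[0,-0.01,0.03],"dr":[0,0,0]},{"gripper":0,"translation":[0,-0.01,0.05],"dr":[0,0,0]},{"gripper":0,"translation":[0,-0.01,0.058],"dr":[0,0,0]},{"gripper":0,"translation":[0,-0.01,0.062],"dr":[0,0,0]},{"gripper":0,"translation":[0,-0.01,0.062],"dr":[0,0,0]},{"gripper":0,"translation":[0,-0.01,0.062],"dr":[0,0,0]}]}}

```text
clock: 6.65
ee_pos: [0.4195, -0.0756, 0.0348]
eef_rot: [0.027, 1.0, -0.0, 0.001]
contact_force: [-0.3, 1.3, 7.0]
opening: 0.267
grip_force: 59.8
```

>>> {"method": "arm_command", "body": {"moves": [{"gripper":0.35,"translation":[0,0,0],"dr":[0,0,0]},{"gripper":0.45,"translation":[0,0,0],"dr":[0,0,0]},{"gripper":0.6,"translation":[0,0,0],"dr":[0,0,0]},{"gripper":0.6,"translation":[0,0,0],"dr":[0,0,0]},{"gripper":0.6,"translation":[0,0,-0.05],"dr":[0,0,0]},{"gripper":0.6,"translation":[0,0,-0.15],"dr":[0,0,0]},{"gripper":0.6,"translation":[0,0,-0.3],"dr":[0,0,0]},{"gripper":0.6,"translation":[0.05,0,-0.5],"dr":[0,0,0]},{"gripper":0.6,"translation":[0.1,0,-0.7],"dr":[0,0,0]},{"gripper":0.6,"translation":[0.15,0,-0.8],"dr":[0,0,0]},{"gripper":0.6,"translation":[0.15,0,-0.8],"dr":[0,0,0]}]}}

```text
clock: 7.75
ee_pos: [0.3896, -0.0741, 0.1979]
eef_rot: [0.027, 1.0, -0.0, 0.003]
contact_force: [0.5, 0.1, -0.7]
opening: 0.598
grip_force: 0.0
```

Run:
```python
from h import *
y=-np.pi/2-.165
print(move((.39,.0,.2),y));print(move((.39,.18,.2),y),state()["ee_pos"])
c=camera("side");cv2.imwrite("pics/s2.png",np.hstack([cv2.resize(c["img"][130:240,290:390],None,fx=4,fy=4),cv2.resize(c["img"][220:330,230:330],None,fx=4,fy=4)]))
```

```text
(array([ 0.0181,  0.3702, -0.011 ]), array([-0.0015,  0.0013, -0.4649]))
(array([ 0.0672,  1.2689, -0.012 ]), array([-0.0015,  0.0013, -0.4649])) [ 0.3895772  -0.07413885  0.19786638]
```

View pics/s2.png

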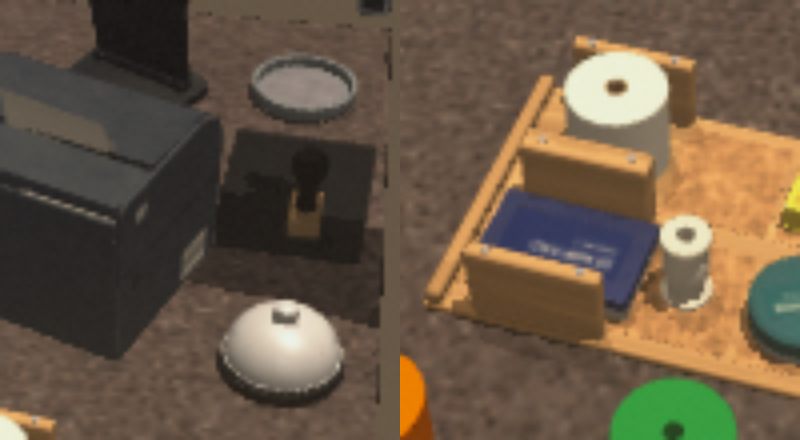

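The stamp stands upright on the mat at (305,200) in the left panel. The caddy's other row is unchanged in the right panel. Next is the note block.

>>> {"method": "arm_command", "body": {"moves": [{"gripper":0.75,"translation":[0.03,0.1,0],"dr":[0,0,-0.047]},{"gripper":0.75,"translation":[0.03,0.2,0],"dr":[0,0,-0.094]},{"gripper":0.75,"translation":[0.03,0.3,0],"dr":[0,0,-0.14]},{"gripper":0.75,"translation":[0.04,0.4,0],"dr":[0,0,-0.187]},{"gripper":0.75,"translation":[0.04,0.5,0],"dr":[0,0,-0.234]},{"gripper":0.75,"translation":[0.05,0.6,0],"dr":[0,0,-0.28]},{"gripper":0.75,"translation":[0.05,0.7,0],"dr":[0,0,-0.327]},{"gripper":0.75,"translation":[0.06,0.8,0],"dr":[0,0,-0.374]},{"gripper":0.75,"translation":[0.06,0.9,0],"dr":[0,0,-0.42]},{"gripper":0.75,"translation":[0.06,0.95,0],"dr":[0,0,-0.465]},{"gripper":0.75,"translation":[0.06,0.95,0],"dr":[0,0,-0.465]},{"gripper":0.75,"translation":[0.06,0.95,0],"dr":[0,0,-0.465]}]}}

```text
clock: 9.0
ee_pos: [0.3872, 0.1163, 0.1931]
eef_rot: [-0.645, 0.764, 0.0, -0.001]
contact_force: [-0.2, 0.5, -0.3]
opening: 0.75
grip_force: 0.0
```

Run:
```python
from h import *
y=-np.pi/2-.165
for z in(.15,.04,.008):print(move((.4605,.2665,z),y))
print(state()["ee_pos"],state()["joint_positions"])
```

```text
(array([-0.802 , -0.2358,  0.2145]), array([ 0.0004, -0.0003, -0.0009]))
(array([-0.8025, -0.2365,  0.7645]), array([ 0.0004, -0.0003, -0.0009]))
(array([-0.8026, -0.2367,  0.9245]), array([ 0.0004, -0.0003, -0.0009]))
[0.38724841 0.11625494 0.19309361] [ 2.91771537e-01 -2.69672468e-01 -2.28398110e-01  1.61352653e+00
 -1.76255259e-04 -1.11113466e+00]
```

>>> {"method": "arm_command", "body": {"moves": [{"gripper":0.75,"translation":[-0.2,-0.06,0],"dr":[0,0,0]},{"gripper":0.75,"translation":[-0.4,-0.12,0],"dr":[0,0,0]},{"gripper":0.75,"translation":[-0.6,-0.18,0],"dr":[0,0,0]},{"gripper":0.75,"translation":[-0.8,-0.236,0.1],"dr":[0,0,0]},{"gripper":0.75,"translation":[-0.8,-0.236,0.3],"dr":[0,0,0]},{"gripper":0.75,"translation":[-0.8,-0.236,0.5],"dr":[0,0,0]},{"gripper":0.75,"translation":[-0.8,-0.236,0.65],"dr":[0,0,0]},{"gripper":0.75,"translation":[-0.8,-0.236,0.75],"dr":[0,0,0]},{"gripper":0.75,"translation":[-0.8,-0.236,0.75],"dr":[0,0,0]},{"gripper":0.75,"translation":[-0.8,-0.236,0.75],"dr":[0,0,0]}]}}

```text
clock: 10.0
ee_pos: [0.4604, 0.2659, 0.0443]
eef_rot: [-0.646, 0.764, -0.0, -0.0]
contact_force: [0.3, 0.6, 0.4]
opening: 0.75
grip_force: 0.0
```

Run:
```python
from h import *
y=-np.pi/2-.165
for z in(.02,.008):print(move((.4605,.2665,z),y))
c=camera("wrist");cv2.imwrite("pics/w3.png",c["img"])
```

```text
(array([-2.900e-03,  1.000e-04,  1.213e-01]), array([ 0.0001, -0.0001, -0.0007]))
(array([-2.900e-03,  1.000e-04,  1.813e-01]), array([ 0.0001, -0.0001, -0.0007]))
```

View pics/w3.png

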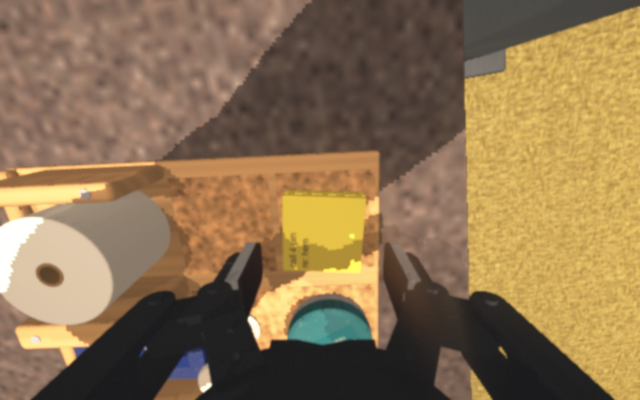

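The block sits at (324,232), centred between the fingers at columns 262 and 385 and square to them. The roll is at (50,275) and nothing is in the way. Descending.

>>> {"method": "arm_command", "body": {"moves": [{"gripper":0.75,"translation":[-0.003,0,0.06],"dr":[0,0,0]},{"gripper":0.75,"translation":[-0.003,0,0.12],"dr":[0,0,0]},{"gripper":0.75,"translation":[-0.003,0,0.15],"dr":[0,0,0]},{"gripper":0.75,"translation":[-0.003,0,0.175],"dr":[0,0,0]},{"gripper":0.75,"translation":[-0.003,0,0.175],"dr":[0,0,0]},{"gripper":0.75,"translation":[-0.003,0,0.175],"dr":[0,0,0]}]}}

```text
clock: 10.65
ee_pos: [0.4604, 0.2672, 0.009]
eef_rot: [-0.647, 0.763, -0.0, 0.0]
contact_force: [0.4, -0.5, 0.2]
opening: 0.75
grip_force: 0.0
```

>>> {"method": "arm_command", "body": {"moves": [{"gripper":0.68,"translation":[0,0,0],"dr":[0,0,0]},{"gripper":0.64,"translation":[0,0,0],"dr":[0,0,0]},{"gripper":0.5,"translation":[0,0,0],"dr":[0,0,0]},{"gripper":0.3,"translation":[0,0,0],"dr":[0,0,0]},{"gripper":0.3,"translation":[0,0,0],"dr":[0,0,0]},{"gripper":0.3,"translation":[0,0,0],"dr":[0,0,0]},{"gripper":0.3,"translation":[0,0,0],"dr":[0,0,0]}]}}

```text
clock: 11.35
ee_pos: [0.4608, 0.2674, 0.0098]
eef_rot: [-0.647, 0.763, -0.0, 0.001]
contact_force: [-0.9, 0.5, 6.1]
opening: 0.572
grip_force: 62.0
```

>>> {"method": "arm_command", "body": {"moves": [{"gripper":0.3,"translation":[0,0,-0.05],"dr":[0,0,0]},{"gripper":0.3,"translation":[0,0,-0.15],"dr":[0,0,0]},{"gripper":0.3,"translation":[0,0,-0.3],"dr":[0,0,0]},{"gripper":0.3,"translation":[0,0,-0.5],"dr":[0,0,0]},{"gripper":0.3,"translation":[0.05,0,-0.7],"dr":[0,0,0]},{"gripper":0.3,"translation":[0.2,0.05,-0.9],"dr":[0,0,0]},{"gripper":0.3,"translation":[0.4,0.15,-0.95],"dr":[0,0,0]},{"gripper":0.3,"translation":[0.6,0.25,-0.95],"dr":[0,0,0]},{"gripper":0.3,"translation":[0.8,0.28,-0.95],"dr":[0,0,0.01]},{"gripper":0.3,"translation":[1,0.28,-0.95],"dr":[0,0,0.01]},{"gripper":0.3,"translation":[1,0.28,-0.95],"dr":[0,0,0.01]},{"gripper":0.3,"translation":[1,0.28,-0.95],"dr":[0,0,0.01]}]}}

```text
clock: 12.55
ee_pos: [0.3724, 0.0784, 0.1997]
eef_rot: [-0.634, 0.774, -0.0, 0.001]
contact_force: [-0.4, -0.0, 0.1]
opening: 0.569
grip_force: 61.5
```

Run:
```python
from h import *
y=-np.pi/2-.055
for z in(.2,.05):print(move((.4263,-.1584,z),y))
print(state()["ee_pos"])
```

```text
(array([ 1.1076, -0.4974, -0.0019]), array([-0.0004,  0.0002, -0.0456]))
(array([ 1.1082, -0.4965,  0.7481]), array([-0.0004,  0.0002, -0.0456]))
[0.37235899 0.07837591 0.19965319]
```

>>> {"method": "arm_command", "body": {"moves": [{"gripper":0.3,"translation":[0.25,0,0],"dr":[0,0,-0.02]},{"gripper":0.3,"translation":[0.5,-0.1,0],"dr":[0,0,-0.045]},{"gripper":0.3,"translation":[0.75,-0.2,0],"dr":[0,0,-0.045]},{"gripper":0.3,"translation":[1,-0.35,0],"dr":[0,0,-0.045]},{"gripper":0.3,"translation":[1,-0.5,0],"dr":[0,0,-0.045]},{"gripper":0.3,"translation":[1,-0.5,0],"dr":[0,0,-0.045]},{"gripper":0.3,"translation":[1,-0.5,0],"dr":[0,0,-0.045]}]}}

```text
clock: 13.25
ee_pos: [0.432, -0.1362, 0.1981]
eef_rot: [-0.688, 0.726, 0.001, -0.0]
contact_force: [-0.2, -0.2, 0.3]
opening: 0.567
grip_force: 61.6
```

Run:
```python
from h import *
y=-np.pi/2-.055
for z in(.05,.008):print(move((.4263,-.1584,z),y))
print(state()["ee_pos"])
```

```text
(array([0.1129, 0.0209, 0.7405]), array([0.0007, 0.0003, 0.0003]))
(array([0.1131, 0.0204, 0.9505]), array([0.0007, 0.0003, 0.0003]))
[ 0.43203058 -0.13621975  0.19810135]
```

>>> {"method": "arm_command", "body": {"moves": [{"gripper":0.3,"translation":[0.113,0.02,0.1],"dr":[0,0,0]},{"gripper":0.3,"translation":[0.113,0.02,0.3],"dr":[0,0,0]},{"gripper":0.3,"translation":[0.113,0.02,0.5],"dr":[0,0,0]},{"gripper":0.3,"translation":[0.113,0.02,0.7],"dr":[0,0,0]},{"gripper":0.3,"translation":[0.113,0.02,0.82],"dr":[0,0,0]},{"gripper":0.3,"translation":[0.113,0.02,0.87],"dr":[0,0,0]},{"gripper":0.3,"translation":[0.113,0.02,0.87],"dr":[0,0,0]},{"gripper":0.3,"translation":[0.113,0.02,0.87],"dr":[0,0,0]}]}}

```text
clock: 14.05
ee_pos: [0.4271, -0.1587, 0.0265]
eef_rot: [-0.688, 0.726, -0.001, 0.0]
contact_force: [-0.0, -0.4, -0.3]
opening: 0.566
grip_force: 61.7
```

Run:
```python
from h import *
y=-np.pi/2-.055
print(move((.4263,-.1584,.008),y),state()["ee_pos"])
```

```text
(array([-0.0014,  0.0041,  0.0923]), array([-0.0006, -0.0002,  0.0005])) [ 0.42707963 -0.15871306  0.02646342]
```

>>> {"method": "arm_command", "body": {"moves": [{"gripper":0.3,"translation":[0,0,0.04],"dr":[0,0,0]},{"gripper":0.3,"translation":[0,0,0.07],"dr":[0,0,0]},{"gripper":0.3,"translation":[0,0,0.085],"dr":[0,0,0]},{"gripper":0.3,"translation":[0,0,0.093],"dr":[0,0,0]},{"gripper":0.3,"translation":[0,0,0.093],"dr":[0,0,0]},{"gripper":0.3,"translation":[0,0,0.093],"dr":[0,0,0]}]}}

```text
clock: 14.65
ee_pos: [0.4263, -0.159, 0.0078]
eef_rot: [-0.688, 0.726, -0.0, 0.0]
contact_force: [-7.2, 3.7, 16.7]
opening: 0.568
grip_force: 63.4
```

>>> {"method": "arm_command", "body": {"moves": [{"gripper":0.62,"translation":[0,0,-0.004],"dr":[0,0,0]},{"gripper":0.7,"translation":[0,0,-0.004],"dr":[0,0,0]},{"gripper":0.75,"translation":[0,0,-0.004],"dr":[0,0,0]},{"gripper":0.75,"translation":[0,0,-0.004],"dr":[0,0,0]},{"gripper":0.75,"translation":[0,0,-0.05],"dr":[0,0,0]},{"gripper":0.75,"translation":[0,0,-0.15],"dr":[0,0,0]},{"gripper":0.75,"translation":[0,0,-0.35],"dr":[0,0,0]},{"gripper":0.9,"translation":[0,0,-0.55],"dr":[0,0,0]},{"gripper":1,"translation":[0,0,-0.75],"dr":[0,0,0]},{"gripper":1,"translation":[0,0,-0.96],"dr":[0,0,0]},{"gripper":1,"translation":[0,0,-0.96],"dr":[0,0,0]},{"gripper":1,"translation":[0,0,-0.96],"dr":[0,0,0]}]}}

```text
clock: 15.85
ee_pos: [0.4267, -0.1592, 0.1996]
eef_rot: [-0.688, 0.726, -0.001, 0.0]
contact_force: [1.1, 0.0, -0.9]
opening: 0.998
grip_force: 0.0
```

Run:
```python
from h import *
import pickle
y=-np.pi/2-.116
print(move((.38,.0,.2),y),state()["ee_pos"])
c=camera("top");pickle.dump(c,open("t2.pkl","wb"))
cv2.imwrite("pics/t2.png",cv2.resize(c["img"][165:265,220:460],None,fx=3.3,fy=3.3,interpolation=cv2.INTER_CUBIC))
```

```text
(array([-0.7819,  0.2766, -0.0033]), array([-0.0007, -0.0002,  0.0196])) [ 0.42672985 -0.15916268  0.1995664 ]
```

View pics/t2.png

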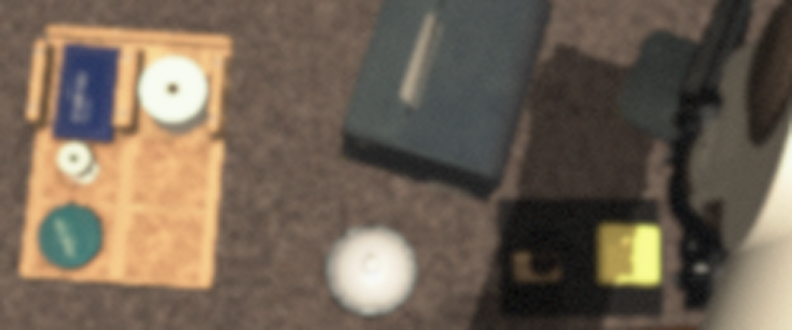

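The top view shows the stamp at (537,263) and the note block at (628,253), both standing on the mat. The roll's row is clear and the other row is unchanged. Next is the roll.

>>> {"method": "arm_command", "body": {"moves": [{"gripper":1,"translation":[-0.2,0.07,0],"dr":[0,0,0.01]},{"gripper":1,"translation":[-0.4,0.14,0],"dr":[0,0,0.02]},{"gripper":1,"translation":[-0.6,0.2,0],"dr":[0,0,0.02]},{"gripper":1,"translation":[-0.8,0.25,0],"dr":[0,0,0.02]},{"gripper":1,"translation":[-1,0.2,0],"dr":[0,0,0.02]},{"gripper":1,"translation":[-1,0.2,0],"dr":[0,0,0.02]},{"gripper":1,"translation":[-1,0.2,0],"dr":[0,0,0.02]}]}}

```text
clock: 16.6
ee_pos: [0.3966, 0.0435, 0.197]
eef_rot: [-0.665, 0.746, 0.001, -0.001]
contact_force: [0.1, -1.0, -0.3]
opening: 0.999
grip_force: 0.0
```

Run:
```python
from h import *
y=-np.pi/2-.116
print(move((.48,.22,.2),y),move((.593,.2465,.2),y),state()["ee_pos"])
```

```text
(array([-0.9242, -0.3134, -0.0163]), array([ 0.0008, -0.0002,  0.0004])) (array([-1.1205, -0.8595, -0.0177]), array([ 0.0008, -0.0002,  0.0004])) [0.39658064 0.04353557 0.19703441]
```

>>> {"method": "arm_command", "body": {"moves": [{"gripper":1,"translation":[-0.25,-0.02,0],"dr":[0,0,0]},{"gripper":1,"translation":[-0.5,-0.08,0],"dr":[0,0,0]},{"gripper":1,"translation":[-0.7,-0.15,0],"dr":[0,0,0]},{"gripper":1,"translation":[-0.9,-0.3,0],"dr":[0,0,0]},{"gripper":1,"translation":[-1,-0.5,0],"dr":[0,0,0]},{"gripper":1,"translation":[-1,-0.7,0],"dr":[0,0,0]},{"gripper":1,"translation":[-1,-0.86,0],"dr":[0,0,0]},{"gripper":1,"translation":[-1,-0.86,0],"dr":[0,0,0]},{"gripper":1,"translation":[-1,-0.86,0],"dr":[0,0,0]}]}}

```text
clock: 17.5
ee_pos: [0.5918, 0.2196, 0.1967]
eef_rot: [-0.664, 0.748, 0.001, -0.001]
contact_force: [0.3, 0.3, -0.2]
opening: 0.998
grip_force: 0.0
```

Run:
```python
from h import *
y=-np.pi/2-.116
for z in(.085,.024):print(move((.593,.2465,z),y))
print(state()["ee_pos"])
```

```text
(array([-0.1352,  0.0086,  0.5584]), array([ 0.0008, -0.0004, -0.0012]))
(array([-0.1356,  0.0078,  0.8634]), array([ 0.0008, -0.0004, -0.0012]))
[0.5917893  0.21956922 0.19670849]
```

>>> {"method": "arm_command", "body": {"moves": [{"gripper":1,"translation":[-0.135,0.008,0.1],"dr":[0,0,0]},{"gripper":1,"translation":[-0.135,0.008,0.3],"dr":[0,0,0]},{"gripper":1,"translation":[-0.135,0.008,0.45],"dr":[0,0,0]},{"gripper":1,"translation":[-0.135,0.008,0.5],"dr":[0,0,0]},{"gripper":1,"translation":[-0.135,0.008,0.5],"dr":[0,0,0]},{"gripper":1,"translation":[-0.135,0.008,0.5],"dr":[0,0,0]}]}}

```text
clock: 18.1
ee_pos: [0.5934, 0.2482, 0.1004]
eef_rot: [-0.664, 0.747, -0.0, 0.001]
contact_force: [-0.2, 0.8, 0.9]
opening: 1.001
grip_force: 0.0
```

Run:
```python
from h import *
y=-np.pi/2-.116
for z in(.085,.024):print(move((.593,.2465,z),y))
print(state()["ee_pos"])
c=camera("wrist");cv2.imwrite("pics/w4.png",c["img"])
```

```text
(array([0.0089, 0.0009, 0.0767]), array([-0.0006,  0.0003, -0.0005]))
(array([0.0092, 0.0015, 0.3817]), array([-0.0006,  0.0003, -0.0005]))
[0.59336779 0.24823683 0.10035074]
```

View pics/w4.png

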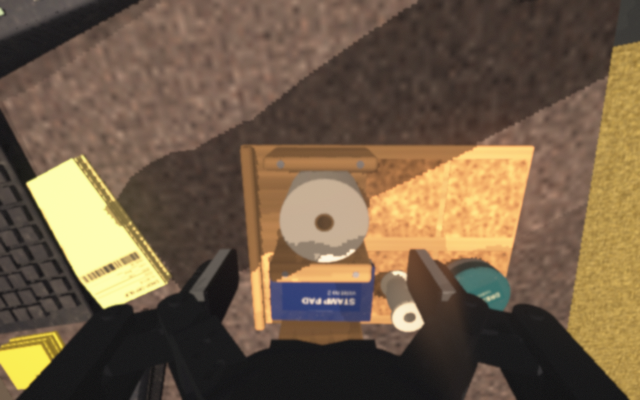

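The roll is at (324,222), centred between the fingers at columns 238 and 410, with the cheeks to either side. Descending to grip it.

>>> {"method": "arm_command", "body": {"moves": [{"gripper":1,"translation":[0.009,0.001,0.1],"dr":[0,0,0]},{"gripper":1,"translation":[0.009,0.001,0.2],"dr":[0,0,0]},{"gripper":1,"translation":[0.009,0.001,0.3],"dr":[0,0,0]},{"gripper":1,"translation":[0.009,0.001,0.36],"dr":[0,0,0]},{"gripper":1,"translation":[0.009,0.001,0.38],"dr":[0,0,0]},{"gripper":1,"translation":[0.009,0.001,0.38],"dr":[0,0,0]},{"gripper":1,"translation":[0.009,0.001,0.38],"dr":[0,0,0]}]}}

```text
clock: 18.85
ee_pos: [0.5932, 0.2469, 0.0236]
eef_rot: [-0.664, 0.747, -0.0, 0.001]
contact_force: [0.2, -1.3, 0.0]
opening: 1.003
grip_force: 0.0
```

>>> {"method": "arm_command", "body": {"moves": [{"gripper":0.85,"translation":[0,0,0],"dr":[0,0,0]},{"gripper":0.77,"translation":[0,0,0],"dr":[0,0,0]},{"gripper":0.72,"translation":[0,0,0],"dr":[0,0,0]},{"gripper":0.4,"translation":[0,0,0],"dr":[0,0,0]},{"gripper":0.4,"translation":[0,0,0],"dr":[0,0,0]},{"gripper":0.4,"translation":[0,0,0],"dr":[0,0,0]},{"gripper":0.4,"translation":[0,0,0],"dr":[0,0,0]}]}}

```text
clock: 19.55
ee_pos: [0.5929, 0.2468, 0.023]
eef_rot: [-0.664, 0.747, -0.0, 0.0]
contact_force: [-1.0, -0.4, 6.0]
opening: 0.691
grip_force: 64.7
```

>>> {"method": "arm_command", "body": {"moves": [{"gripper":0.4,"translation":[0,0,-0.05],"dr":[0,0,0]},{"gripper":0.4,"translation":[0,0,-0.15],"dr":[0,0,0]},{"gripper":0.4,"translation":[0,0,-0.3],"dr":[0,0,0]},{"gripper":0.4,"translation":[0,0,-0.5],"dr":[0,0,0]},{"gripper":0.4,"translation":[0,0,-0.7],"dr":[0,0,0]},{"gripper":0.4,"translation":[0,0.15,-0.9],"dr":[0,0,0]},{"gripper":0.4,"translation":[0.05,0.35,-0.9],"dr":[0,0,0]},{"gripper":0.4,"translation":[0.15,0.55,-0.9],"dr":[0,0,0]},{"gripper":0.4,"translation":[0.3,0.75,-0.9],"dr":[0,0,0]},{"gripper":0.4,"translation":[0.5,0.95,-0.9],"dr":[0,0,0]},{"gripper":0.4,"translation":[0.7,1,-0.9],"dr":[0,0,0]},{"gripper":0.4,"translation":[0.9,1,-0.9],"dr":[0,0,0]},{"gripper":0.4,"translation":[1,1,-0.9],"dr":[0,0,0]},{"gripper":0.4,"translation":[1,1,-0.9],"dr":[0,0,0]},{"gripper":0.4,"translation":[1,1,-0.9],"dr":[0,0,0]}]}}

```text
clock: 21.05
ee_pos: [0.3706, 0.0712, 0.2027]
eef_rot: [-0.664, 0.748, -0.0, 0.0]
contact_force: [-0.0, 0.3, -0.7]
opening: 0.689
grip_force: 65.1
```

Run:
```python
from h import *
y=-np.pi/2-.116
print(move((.43,-.2603,.2),y),state()["ee_pos"],state()["joint_positions"][5])
```

```text
(array([ 1.6107, -0.4914,  0.0131]), array([-0.0002,  0.0001, -0.0009])) [0.37056533 0.07120241 0.20267831] -1.2623946086461253
```

Run:
```python
from h import *
c=camera("top");f=lambda pts:(np.array(pts,float)+.5)/5-.5+np.array((310,165))
print(p2w(c,f([(625,245),(610,215),(590,185)]),[0,0.01,.05]).round(3).tolist())
s=camera("side");print(p2w(s,[(365.6,152)],.014), w2p(s,[.43,-.2603,.014]))
```

```text
[[0.511, -0.249, 0.0], [0.528, -0.239, 0.01], [0.539, -0.218, 0.05]]
[[ 0.43062726 -0.24415497  0.014     ]] [[366.08727731 149.38939144]]
```

>>> {"method": "arm_command", "body": {"moves": [{"gripper":0.4,"translation":[0.25,0,0],"dr":[0,0,0]},{"gripper":0.4,"translation":[0.5,-0.05,0],"dr":[0,0,0]},{"gripper":0.4,"translation":[0.75,-0.12,0],"dr":[0,0,0]},{"gripper":0.4,"translation":[1,-0.25,0],"dr":[0,0,0]},{"gripper":0.4,"translation":[1,-0.35,0],"dr":[0,0,0]},{"gripper":0.4,"translation":[1,-0.35,0],"dr":[0,0,0]},{"gripper":0.4,"translation":[1,-0.35,0],"dr":[0,0,0]}]}}

```text
clock: 21.85
ee_pos: [0.4169, -0.1349, 0.2016]
eef_rot: [-0.665, 0.747, 0.001, -0.0]
contact_force: [-0.2, 0.3, -0.2]
opening: 0.692
grip_force: 65.3
```

Run:
```python
from h import *
y=-np.pi/2-.116
print(move((.43,-.2603,.2),y),state()["ee_pos"],state()["joint_positions"][5])
```

```text
(array([ 0.615 , -0.1383,  0.0075]), array([ 0.0007,  0.0002, -0.0002])) [ 0.41685755 -0.13491711  0.20163601] -1.7671482269259304
```

Run:
```python
from h import *
import pickle
c=camera("wrist");pickle.dump(c,open("w5.pkl","wb"))
p=w2p(c,[.43,-.2603,.014])[0];print(p,state()["ee_pos"])
u,v=p.round().astype(int);v0=max(v-60,0);u0=u-75
print(u0,v0);cv2.imwrite("pics/w5.png",cv2.resize(c["img"][v0:v0+120,u0:u0+150],None,fx=4,fy=4,interpolation=cv2.INTER_CUBIC))
```

```text
[296.22616153  58.67608644] [ 0.41663474 -0.13456215  0.20192713]
221 0
```

View pics/w5.png

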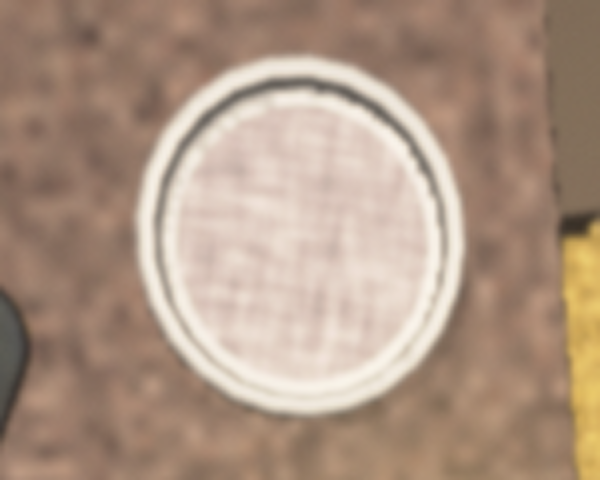

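The dish centre in the crop is (302,234), which is full-frame (296.4,58.4). The projection of my estimate was (296.2,58.7), so the dish position is confirmed.

>>> {"method": "arm_command", "body": {"moves": [{"gripper":0.4,"translation":[0.2,-0.05,0],"dr":[0,0,0]},{"gripper":0.4,"translation":[0.4,-0.1,0],"dr":[0,0,0]},{"gripper":0.4,"translation":[0.617,-0.139,0],"dr":[0,0,0]},{"gripper":0.4,"translation":[0.617,-0.139,0.15],"dr":[0,0,0]},{"gripper":0.4,"translation":[0.617,-0.139,0.35],"dr":[0,0,0]},{"gripper":0.4,"translation":[0.617,-0.139,0.55],"dr":[0,0,0]},{"gripper":0.4,"translation":[0.617,-0.139,0.7],"dr":[0,0,0]},{"gripper":0.4,"translation":[0.617,-0.139,0.7],"dr":[0,0,0]},{"gripper":0.4,"translation":[0.617,-0.139,0.7],"dr":[0,0,0]}]}}

```text
clock: 22.8
ee_pos: [0.4301, -0.2604, 0.0633]
eef_rot: [-0.665, 0.747, -0.0, 0.0]
contact_force: [1.8, -0.6, -0.0]
opening: 0.693
grip_force: 65.3
```

Run:
```python
from h import *
y=-np.pi/2-.116
print(move((.43,-.2603,.022),y),state()["ee_pos"])
```

```text
(array([-0.0003,  0.0004,  0.2066]), array([-0., -0.,  0.])) [ 0.43006152 -0.26036251  0.06331082]
```

>>> {"method": "arm_command", "body": {"moves": [{"gripper":0.4,"translation":[0,0,0.08],"dr":[0,0,0]},{"gripper":0.4,"translation":[0,0,0.15],"dr":[0,0,0]},{"gripper":0.4,"translation":[0,0,0.19],"dr":[0,0,0]},{"gripper":0.4,"translation":[0,0,0.203],"dr":[0,0,0]},{"gripper":0.4,"translation":[0,0,0.206],"dr":[0,0,0]},{"gripper":0.4,"translation":[0,0,0.206],"dr":[0,0,0]}]}}

```text
clock: 23.4
ee_pos: [0.43, -0.2612, 0.022]
eef_rot: [-0.664, 0.747, -0.0, 0.0]
contact_force: [-2.0, 2.2, 4.4]
opening: 0.691
grip_force: 65.5
```

Contact at the expected height. Releasing and lifting.

>>> {"method": "arm_command", "body": {"moves": [{"gripper":0.74,"translation":[0,0,0],"dr":[0,0,0]},{"gripper":0.85,"translation":[0,0,0],"dr":[0,0,0]},{"gripper":1,"translation":[0,0,0],"dr":[0,0,0]},{"gripper":1,"translation":[0,0,0],"dr":[0,0,0]},{"gripper":1,"translation":[0,0,-0.1],"dr":[0,0,0]},{"gripper":1,"translation":[0,0,-0.25],"dr":[0,0,0]},{"gripper":1,"translation":[0,0,-0.45],"dr":[0,0,0]},{"gripper":0.85,"translation":[0,0,-0.65],"dr":[0,0,0]},{"gripper":0.75,"translation":[0,0,-0.75],"dr":[0,0,0]},{"gripper":0.75,"translation":[-0.2,0,-0.75],"dr":[0,0,-0.02]},{"gripper":0.75,"translation":[-0.4,0,-0.75],"dr":[0,0,-0.02]},{"gripper":0.75,"translation":[-0.5,0,-0.75],"dr":[0,0,-0.02]},{"gripper":0.75,"translation":[-0.5,0,-0.75],"dr":[0,0,-0.02]},{"gripper":0.75,"translation":[-0.5,0,-0.75],"dr":[0,0,-0.02]}]}}

```text
clock: 24.8
ee_pos: [0.4417, -0.1619, 0.1712]
eef_rot: [-0.688, 0.726, -0.0, -0.0]
contact_force: [0.5, 0.4, 0.3]
opening: 0.752
grip_force: 0.0
```

Run:
```python
from h import *
y=-np.pi/2-.055
print(move((.4263,-.159,.04),y),move((.4263,-.159,.0085),y),state()["ee_pos"])
c=camera("wrist");h=cv2.cvtColor(c["img"],cv2.COLOR_BGR2HSV)
m=cv2.inRange(h,(22,120,80),(35,255,255));m[:,500:]=0
n,l,s,ce=cv2.connectedComponentsWithStats(m);i=1+s[1:,4].argmax();print(s[i],ce[i],p2w(c,ce[i],.022))
cv2.imwrite("pics/w6.png",c["img"])
```

```text
(array([-0.0106,  0.0778,  0.6558]), array([-0.0001, -0.0001,  0.0005])) (array([-0.0107,  0.0778,  0.8133]), array([-0.0001, -0.0001,  0.0005])) [ 0.44169099 -0.16190013  0.17116292]
[ 311  156   71   53 2741] [338.91280555 183.1178402 ] [[ 0.42544627 -0.16107285  0.022     ]]
```

View pics/w6.png

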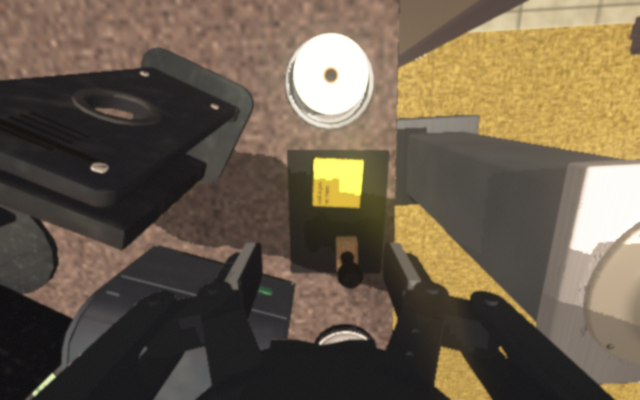

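The roll stands in the dish at (330,75), the note block is at (338,183) and the stamp at (347,265). I'll regrip the note block at its recorded pose.

>>> {"method": "arm_command", "body": {"moves": [{"gripper":0.75,"translation":[-0.01,0.078,0.1],"dr":[0,0,0]},{"gripper":0.75,"translation":[-0.01,0.078,0.3],"dr":[0,0,0]},{"gripper":0.75,"translation":[-0.01,0.078,0.5],"dr":[0,0,0]},{"gripper":0.75,"translation":[-0.01,0.078,0.65],"dr":[0,0,0]},{"gripper":0.75,"translation":[-0.01,0.078,0.75],"dr":[0,0,0]},{"gripper":0.75,"translation":[-0.01,0.078,0.81],"dr":[0,0,0]},{"gripper":0.75,"translation":[-0.01,0.078,0.81],"dr":[0,0,0]},{"gripper":0.75,"translation":[-0.01,0.078,0.81],"dr":[0,0,0]},{"gripper":0.75,"translation":[-0.01,0.078,0.81],"dr":[0,0,0]}]}}

```text
clock: 25.75
ee_pos: [0.4269, -0.1596, 0.0104]
eef_rot: [-0.687, 0.726, -0.001, 0.0]
contact_force: [0.5, -0.9, -0.1]
opening: 0.75
grip_force: 0.0
```

>>> {"method": "arm_command", "body": {"moves": [{"gripper":0.68,"translation":[0,0,0],"dr":[0,0,0]},{"gripper":0.64,"translation":[0,0,0],"dr":[0,0,0]},{"gripper":0.5,"translation":[0,0,0],"dr":[0,0,0]},{"gripper":0.3,"translation":[0,0,0],"dr":[0,0,0]},{"gripper":0.3,"translation":[0,0,0],"dr":[0,0,0]},{"gripper":0.3,"translation":[0,0,0],"dr":[0,0,0]},{"gripper":0.3,"translation":[0,0,0],"dr":[0,0,0]}]}}

```text
clock: 26.45
ee_pos: [0.4266, -0.1592, 0.0103]
eef_rot: [-0.688, 0.726, -0.001, 0.0]
contact_force: [-2.4, 0.5, 9.4]
opening: 0.57
grip_force: 61.9
```

Run:
```python
from h import *
y=-np.pi/2-.165
print(move((.38,.0,.2),y),state()["ee_pos"])
```

```text
(array([-0.7818,  0.2745, -0.9493]), array([-0.0004, -0.0001,  0.0352])) [ 0.42657172 -0.15920893  0.0102895 ]
```

>>> {"method": "arm_command", "body": {"moves": [{"gripper":0.3,"translation":[0,0,-0.05],"dr":[0,0,0]},{"gripper":0.3,"translation":[0,0,-0.15],"dr":[0,0,0]},{"gripper":0.3,"translation":[0,0,-0.35],"dr":[0,0,0]},{"gripper":0.3,"translation":[0,0,-0.55],"dr":[0,0,0]},{"gripper":0.3,"translation":[0,0,-0.75],"dr":[0,0,0]},{"gripper":0.3,"translation":[-0.05,0.05,-0.92],"dr":[0,0,0]},{"gripper":0.3,"translation":[-0.25,0.2,-0.95],"dr":[0,0,0.02]},{"gripper":0.3,"translation":[-0.5,0.27,-0.95],"dr":[0,0,0.035]},{"gripper":0.3,"translation":[-0.75,0.27,-0.95],"dr":[0,0,0.035]},{"gripper":0.3,"translation":[-1,0.27,-0.95],"dr":[0,0,0.035]},{"gripper":0.3,"translation":[-1,0.27,-0.95],"dr":[0,0,0.035]},{"gripper":0.3,"translation":[-1,0.27,-0.95],"dr":[0,0,0.035]}]}}

```text
clock: 27.65
ee_pos: [0.3829, 0.0449, 0.1996]
eef_rot: [-0.648, 0.761, -0.0, 0.0]
contact_force: [0.2, -0.8, -0.2]
opening: 0.564
grip_force: 61.6
```

Run:
```python
from h import *
y=-np.pi/2-.165
print(move((.4608,.2674,.2),y),state()["ee_pos"])
```

```text
(array([-1.1605, -0.207 , -0.0019]), array([-0.0002, -0.    ,  0.0015])) [0.3828829  0.04488131 0.19960006]
```

>>> {"method": "arm_command", "body": {"moves": [{"gripper":0.3,"translation":[-0.25,-0.03,0],"dr":[0,0,0]},{"gripper":0.3,"translation":[-0.5,-0.07,0],"dr":[0,0,0]},{"gripper":0.3,"translation":[-0.75,-0.14,0],"dr":[0,0,0.001]},{"gripper":0.3,"translation":[-1,-0.207,0.2],"dr":[0,0,0.001]},{"gripper":0.3,"translation":[-1,-0.207,0.4],"dr":[0,0,0.001]},{"gripper":0.3,"translation":[-1,-0.207,0.5],"dr":[0,0,0.001]},{"gripper":0.3,"translation":[-1,-0.207,0.5],"dr":[0,0,0.001]},{"gripper":0.3,"translation":[-1,-0.207,0.5],"dr":[0,0,0.001]}]}}

```text
clock: 28.45
ee_pos: [0.4572, 0.2328, 0.1]
eef_rot: [-0.645, 0.764, -0.0, -0.0]
contact_force: [-0.2, -0.5, 0.1]
opening: 0.564
grip_force: 61.6
```

Run:
```python
from h import *
y=-np.pi/2-.165
print(move((.4608,.2674,.03),y),state()["ee_pos"])
```

```text
(array([-0.1735,  0.0117,  0.35  ]), array([-0.    , -0.    , -0.0014])) [0.4572431  0.23281463 0.10000602]
```

>>> {"method": "arm_command", "body": {"moves": [{"gripper":0.3,"translation":[-0.174,0.012,0.1],"dr":[0,0,-0.001]},{"gripper":0.3,"translation":[-0.174,0.012,0.25],"dr":[0,0,-0.001]},{"gripper":0.3,"translation":[-0.174,0.012,0.35],"dr":[0,0,-0.001]},{"gripper":0.3,"translation":[-0.174,0.012,0.35],"dr":[0,0,-0.001]},{"gripper":0.3,"translation":[-0.174,0.012,0.35],"dr":[0,0,-0.001]},{"gripper":0.3,"translation":[-0.174,0.012,0.35],"dr":[0,0,-0.001]}]}}

```text
clock: 29.05
ee_pos: [0.4615, 0.269, 0.0317]
eef_rot: [-0.646, 0.763, -0.0, 0.002]
contact_force: [-0.4, 0.4, 0.4]
opening: 0.561
grip_force: 61.6
```

Run:
```python
from h import *
y=-np.pi/2-.165
print(move((.4608,.2674,.0123),y),state()["ee_pos"])
```

```text
(array([0.0085, 0.0022, 0.0969]), array([-0.0009,  0.0007, -0.0001])) [0.46146291 0.26897573 0.03167715]
```

>>> {"method": "arm_command", "body": {"moves": [{"gripper":0.3,"translation":[0.006,0.001,0.05],"dr":[0,0,0]},{"gripper":0.3,"translation":[0.006,0.001,0.075],"dr":[0,0,0]},{"gripper":0.3,"translation":[0.006,0.001,0.088],"dr":[0,0,0]},{"gripper":0.3,"translation":[0.006,0.001,0.092],"dr":[0,0,0]},{"gripper":0.3,"translation":[0.006,0.001,0.092],"dr":[0,0,0]},{"gripper":0.3,"translation":[0.006,0.001,0.092],"dr":[0,0,0]}]}}

```text
clock: 29.65
ee_pos: [0.4596, 0.2674, 0.0123]
eef_rot: [-0.647, 0.763, -0.0, 0.0]
contact_force: [-6.4, -4.4, 17.1]
opening: 0.565
grip_force: 63.4
```

>>> {"method": "arm_command", "body": {"moves": [{"gripper":0.3,"translation":[0,-0.005,-0.004],"dr":[0,0,0]},{"gripper":0.3,"translation":[0,-0.005,-0.004],"dr":[0,0,0]},{"gripper":0.62,"translation":[0,-0.005,-0.004],"dr":[0,0,0]},{"gripper":0.7,"translation":[0,-0.005,-0.004],"dr":[0,0,0]},{"gripper":0.75,"translation":[0,-0.005,-0.004],"dr":[0,0,0]},{"gripper":0.75,"translation":[0,-0.005,-0.004],"dr":[0,0,0]},{"gripper":0.75,"translation":[0,-0.005,-0.05],"dr":[0,0,0]},{"gripper":0.75,"translation":[0,0,-0.2],"dr":[0,0,0]},{"gripper":0.75,"translation":[0,0,-0.4],"dr":[0,0,0]},{"gripper":0.75,"translation":[0,0,-0.65],"dr":[0,0,0]},{"gripper":0.6,"translation":[0.1,0.1,-0.9],"dr":[0,0,0]},{"gripper":0.6,"translation":[0.35,0.2,-0.9],"dr":[0,0,0.045]},{"gripper":0.6,"translation":[0.6,0.25,-0.9],"dr":[0,0,0.09]},{"gripper":0.6,"translation":[0.8,0.25,-0.9],"dr":[0,0,0.09]},{"gripper":0.6,"translation":[0.8,0.25,-0.9],"dr":[0,0,0.09]},{"gripper":0.6,"translation":[0.8,0.25,-0.9],"dr":[0,0,0.09]}]}}

```text
clock: 31.25
ee_pos: [0.3843, 0.1174, 0.1917]
eef_rot: [-0.532, 0.847, -0.0, 0.001]
contact_force: [0.9, 0.4, -1.3]
opening: 0.6
grip_force: 0.0
```

Run:
```python
from h import *
y=np.pi-.055
print(move((.39,-.076,.19),y),state()["ee_pos"])
c=camera("top");im=c["img"]
h=cv2.cvtColor(im,cv2.COLOR_BGR2HSV);t=__import__("pickle").load(open("t2.pkl","rb"))
m=cv2.inRange(h,(22,90,120),(35,255,255));m[:, :250]=0;m[:,300:]=0;m[:215]=0;m[255:]=0
r=cv2.minAreaRect(cv2.findNonZero(m));print(r,p2w(c,r[0],.024))
```

```text
(array([ 0.8585, -0.4455,  0.0077]), array([-1.000e-04,  7.000e-04,  3.745e-01])) [0.3843355  0.11735172 0.19166749]
((268.25, 237.75), (18.434917449951172, 18.238800048828125), 11.309932708740234) [[0.45987485 0.26449542 0.024     ]]
```

>>> {"method": "arm_command", "body": {"moves": [{"gripper":0.6,"translation":[0.15,-0.08,0],"dr":[0,0,0.045]},{"gripper":0.6,"translation":[0.3,-0.16,0],"dr":[0,0,0.09]},{"gripper":0.6,"translation":[0.45,-0.24,0],"dr":[0,0,0.135]},{"gripper":0.6,"translation":[0.6,-0.32,0],"dr":[0,0,0.18]},{"gripper":0.6,"translation":[0.7,-0.38,0],"dr":[0,0,0.225]},{"gripper":0.6,"translation":[0.8,-0.42,0],"dr":[0,0,0.27]},{"gripper":0.6,"translation":[0.86,-0.445,0],"dr":[0,0,0.315]},{"gripper":0.6,"translation":[0.86,-0.445,0],"dr":[0,0,0.36]},{"gripper":0.6,"translation":[0.86,-0.445,0],"dr":[0,0,0.374]},{"gripper":0.6,"translation":[0.86,-0.445,0],"dr":[0,0,0.374]},{"gripper":0.6,"translation":[0.86,-0.445,0],"dr":[0,0,0.374]},{"gripper":0.6,"translation":[0.86,-0.445,0],"dr":[0,0,0.374]}]}}

```text
clock: 32.5
ee_pos: [0.3903, -0.0751, 0.1906]
eef_rot: [0.024, 1.0, 0.0, -0.0]
contact_force: [1.1, 0.2, -0.2]
opening: 0.605
grip_force: 0.0
```

Run:
```python
from h import *
y=np.pi-.055
print(move((.4195,-.0756,.12),y),move((.4195,-.0756,.0348),y),state()["ee_pos"])
```

```text
(array([-0.1458,  0.0045,  0.353 ]), array([ 0.    , -0.0001,  0.0019])) (array([-0.1459,  0.0044,  0.779 ]), array([ 0.    , -0.0001,  0.0019])) [ 0.39034638 -0.07506914  0.19060998]
```

>>> {"method": "arm_command", "body": {"moves": [{"gripper":0.6,"translation":[-0.146,0.002,0.05],"dr":[0,0,0.001]},{"gripper":0.6,"translation":[-0.146,0.002,0.25],"dr":[0,0,0.001]},{"gripper":0.6,"translation":[-0.146,0.002,0.4],"dr":[0,0,0.001]},{"gripper":0.6,"translation":[-0.146,0.002,0.55],"dr":[0,0,0.001]},{"gripper":0.6,"translation":[-0.146,0.002,0.68],"dr":[0,0,0.001]},{"gripper":0.6,"translation":[-0.146,0.002,0.775],"dr":[0,0,0.001]},{"gripper":0.6,"translation":[-0.146,0.002,0.775],"dr":[0,0,0.001]},{"gripper":0.6,"translation":[-0.146,0.002,0.775],"dr":[0,0,0.001]},{"gripper":0.6,"translation":[-0.146,0.002,0.775],"dr":[0,0,0.001]}]}}

```text
clock: 33.4
ee_pos: [0.42, -0.0767, 0.037]
eef_rot: [0.027, 1.0, -0.0, 0.001]
contact_force: [0.1, -0.7, -0.0]
opening: 0.599
grip_force: 0.0
```

>>> {"method": "arm_command", "body": {"moves": [{"gripper":0.45,"translation":[0,0,0],"dr":[0,0,0]},{"gripper":0.35,"translation":[0,0,0],"dr":[0,0,0]},{"gripper":0.3,"translation":[0,0,0],"dr":[0,0,0]},{"gripper":0,"translation":[0,0,0],"dr":[0,0,0]},{"gripper":0,"translation":[0,0,0],"dr":[0,0,0]},{"gripper":0,"translation":[0,0,0],"dr":[0,0,0]},{"gripper":0,"translation":[0,0,0],"dr":[0,0,0]},{"gripper":0,"translation":[0,0,0],"dr":[0,0,0]}]}}

```text
clock: 34.2
ee_pos: [0.4197, -0.0766, 0.0364]
eef_rot: [0.027, 1.0, 0.0, 0.001]
contact_force: [0.2, 1.5, 4.9]
opening: 0.27
grip_force: 58.5
```

>>> {"method": "arm_command", "body": {"moves": [{"gripper":0,"translation":[0,0,-0.1],"dr":[0,0,0]},{"gripper":0,"translation":[0,0,-0.25],"dr":[0,0,0]},{"gripper":0,"translation":[0,0,-0.45],"dr":[0,0,0]},{"gripper":0,"translation":[0.05,0,-0.65],"dr":[0,0,0]},{"gripper":0,"translation":[0.15,0.1,-0.77],"dr":[0,0,0]},{"gripper":0,"translation":[0.15,0.3,-0.77],"dr":[0,0,0]},{"gripper":0,"translation":[0.15,0.5,-0.77],"dr":[0,0,0.01]},{"gripper":0,"translation":[0.15,0.7,-0.77],"dr":[0,0,0.02]},{"gripper":0,"translation":[0.12,0.9,-0.77],"dr":[0,0,0.02]},{"gripper":0,"translation":[0.12,1,-0.77],"dr":[0,0,0.02]},{"gripper":0,"translation":[0.12,1,-0.77],"dr":[0,0,0.02]},{"gripper":0,"translation":[0.12,1,-0.77],"dr":[0,0,0.02]}]}}

```text
clock: 35.4
ee_pos: [0.4059, 0.1244, 0.1894]
eef_rot: [0.058, 0.998, -0.0, -0.0]
contact_force: [0.3, 0.0, -0.6]
opening: 0.269
grip_force: 58.9
```

Run:
```python
from h import *
y=np.pi-.117
print(move((.5258,.2543,.19),y),state()["ee_pos"])
```

```text
(array([-0.5203,  0.7144, -0.0039]), array([-0.0002, -0.0002,  0.0003])) [0.40589726 0.12442652 0.18939625]
```

>>> {"method": "arm_command", "body": {"moves": [{"gripper":0,"translation":[-0.1,0.2,0],"dr":[0,0,0]},{"gripper":0,"translation":[-0.2,0.4,0],"dr":[0,0,0]},{"gripper":0,"translation":[-0.35,0.6,0],"dr":[0,0,0]},{"gripper":0,"translation":[-0.52,0.714,0],"dr":[0,0,0]},{"gripper":0,"translation":[-0.52,0.714,0.2],"dr":[0,0,0]},{"gripper":0,"translation":[-0.52,0.714,0.4],"dr":[0,0,0]},{"gripper":0,"translation":[-0.52,0.714,0.55],"dr":[0,0,0]},{"gripper":0,"translation":[-0.52,0.714,0.65],"dr":[0,0,0]},{"gripper":0,"translation":[-0.52,0.714,0.65],"dr":[0,0,0]},{"gripper":0,"translation":[-0.52,0.714,0.65],"dr":[0,0,0]},{"gripper":0,"translation":[-0.52,0.714,0.65],"dr":[0,0,0]}]}}

```text
clock: 36.5
ee_pos: [0.5271, 0.2538, 0.0616]
eef_rot: [0.059, 0.998, 0.001, 0.001]
contact_force: [0.8, 1.3, -1.7]
opening: 0.269
grip_force: 59.0
```

Run:
```python
from h import *
y=np.pi-.117
print(move((.5258,.2543,.0384),y),state()["ee_pos"])
```

```text
(array([0.007 , 0.0015, 0.1158]), array([ 0.0004,  0.0007, -0.0003])) [0.52709923 0.25382158 0.0615703 ]
```

>>> {"method": "arm_command", "body": {"moves": [{"gripper":0,"translation":[0.006,0.002,0.06],"dr":[0,0,0]},{"gripper":0,"translation":[0.006,0.002,0.09],"dr":[0,0,0]},{"gripper":0,"translation":[0.006,0.002,0.105],"dr":[0,0,0]},{"gripper":0,"translation":[0.006,0.002,0.113],"dr":[0,0,0]},{"gripper":0,"translation":[0.006,0.002,0.113],"dr":[0,0,0]},{"gripper":0,"translation":[0.006,0.002,0.113],"dr":[0,0,0]}]}}

```text
clock: 37.1
ee_pos: [0.5253, 0.2548, 0.0383]
eef_rot: [0.059, 0.998, 0.0, 0.001]
contact_force: [-2.8, -0.9, 8.7]
opening: 0.273
grip_force: 59.7
```

Touching down at the right height. Releasing, rising, and going to the first viewing pose.

>>> {"method": "arm_command", "body": {"moves": [{"gripper":0.35,"translation":[0,0,0],"dr":[0,0,0]},{"gripper":0.45,"translation":[0,0,0],"dr":[0,0,0]},{"gripper":0.6,"translation":[0,0,0],"dr":[0,0,0]},{"gripper":0.6,"translation":[0,0,0],"dr":[0,0,0]},{"gripper":0.6,"translation":[0,0,-0.05],"dr":[0,0,0]},{"gripper":0.6,"translation":[0,0,-0.2],"dr":[0,0,0]},{"gripper":0.6,"translation":[0,0,-0.4],"dr":[0,0,0]},{"gripper":0.6,"translation":[0,0,-0.65],"dr":[0,0,0]},{"gripper":0.6,"translation":[0.1,0,-0.85],"dr":[0,0,0]},{"gripper":0.6,"translation":[0.18,0.02,-0.96],"dr":[0,0,0]},{"gripper":0.6,"translation":[0.18,0.02,-0.96],"dr":[0,0,0]},{"gripper":0.6,"translation":[0.18,0.02,-0.96],"dr":[0,0,0]},{"gripper":0.6,"translation":[0.18,0.02,-0.96],"dr":[0,0,0]}]}}

```text
clock: 38.4
ee_pos: [0.4897, 0.2625, 0.228]
eef_rot: [0.059, 0.998, -0.0, -0.001]
contact_force: [-0.4, 0.4, -0.1]
opening: 0.6
grip_force: 0.0
```

Run:
```python
from h import *
import pickle
c=camera("wrist");a=pickle.load(open("w1.pkl","rb"));print(state()["ee_pos"])
# warp now-view into old view on plane z=.024 for like-for-like comparison
P=np.array([[.42,.22],[.42,.4],[.62,.22],[.62,.4]])
f=lambda z:cv2.warpPerspective(c["img"],cv2.getPerspectiveTransform(w2p(c,np.c_[P,np.full(4,z)]).astype(np.float32),w2p(a,np.c_[P,np.full(4,z)]).astype(np.float32)),(640,400))
z=lambda i:cv2.resize(i[105:300,270:400],None,fx=3,fy=3,interpolation=cv2.INTER_CUBIC)
cv2.imwrite("pics/cmp.png",np.hstack([z(a["img"]),z(f(.024))]))
for i in(a["img"],f(.024)):
    m=cv2.inRange(cv2.cvtColor(i,cv2.COLOR_BGR2HSV),(24,120,150),(35,255,255));m[:,:290]=0;m[:,355:]=0;m[:110]=0;m[180:]=0
    r=cv2.minAreaRect(cv2.findNonZero(m));print(r,p2w(a,r[0],.024)[0])
s=camera("side");cv2.imwrite("pics/s9.png",s["img"])
```

```text
[0.48969176 0.26235852 0.22768158]
((320.8647766113281, 146.9877166748047), (43.185543060302734, 43.276084899902344), 5.19442892074585) [0.45984163 0.26554476 0.024     ]
((321.445556640625, 147.0445556640625), (42.886104583740234, 42.9856071472168), 5.710592269897461) [0.45998874 0.26622595 0.024     ]
```

View pics/cmp.png

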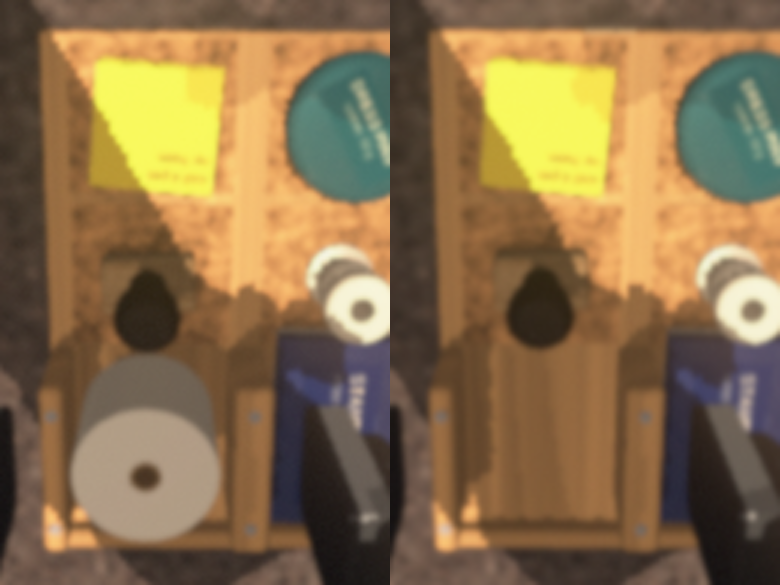

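View pics/s9.png

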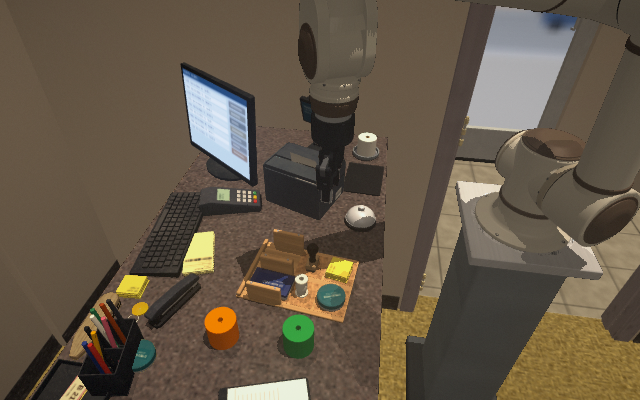

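The before/after pair matches to within about 1 mm: note block at (158,127) in the left panel against (548,127) in the right, stamp knob at (147,315) against (540,313). The side view shows the roll upright in the dish at (367,147), the mat empty, and the other row unchanged. Handing in.

```bash
python3 -c "
from rig import ticket
print(ticket.job_done())"
```

```text
the job is handed in; nothing more can be done
None
```

The receipt roll stands upright in the grey dish. The stamp and note block are back upright where they stood, the block within about 1 mm. The other row is untouched, and the job was handed in at about 38 s.

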